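Fit the towel post and hold the clamp bolt behind its bracket

ROBOT

A 6-joint arm with a two-finger parallel gripper is mounted at the origin on the work surface. World frame = base frame: x ahead of the robot, y to its left, z up, the work surface at z = 0. Lengths are in m, angles in rad, forces in N, time in s.
With the tool pointing down it reaches from about 0.425 to 0.95 m from the base axis. Payload 3.5 kg.
Tool frame: the origin (TCP) lies between the finger pads, 19 mm behind the fingertips; this is the grasp point; x points along the fingers, z is the direction in which the jaws open and shut, and the axes are right-handed (so a half turn about x gives the same grasp; the last joint's range is limited). The gripper opens to 85 mm and grips with 20 to 120 N. Pads are 22 mm wide; open, the fingers measure 114 mm over their backs; the gripper's body (76 mm by 85 mm) begins 54 mm behind the grasp point. The pads swing forward as they close: fully open they stand 13 mm farther back than shut.
Start: joints at [1.097, 0.286, 1.577, -0, 1.279, -0.15], TCP at [0.215, 0.64, 0.25] pointing down, gripper open.
Joint ranges: [-2.77, 2.77], [-0.9, 2.22], [0.21, 2.48], [-1.53, 4.67], [0.24, 2.81], [-2.84, 2.84]. Speed limits (rad/s): [2.79, 2.79, 3.14, 3.14, 3.14, 3.14].

INTERFACE

Orientations are given as a unit quaternion [x, y, z, w].
In Python, from plant import ctrl gives the robot as it stands.
- The arm moves only by the tool move_arm, never from a script. Its argument "commands" is one flat list of numbers, 4 for each row, row after row: the shift along the tool's x, y, z in units of 25 mm (1.0 is 25 mm), then the turn about the tool's x in units of 5 degrees (1.0 is 5 degrees). A call has 1 to 20 rows; each row shifts and turns the commanded pose from where the row before left it, along the tool's axes as they then stand; what a row does not reach is not made up. A row lasts 1/8 s, in which the tool goes at most 62.5 mm and 10.7 degrees, less where a joint would pass 70% of its speed; a pose out of reach is approached as far as the arm can. A call is refused whole if a number of a shift passes 1 or a number of a turn 1, either way. A call with a gripper value outside its range is refused whole. "jaw" is the finger opening in mm, from 0 to 85.4, set as the call begins (left out, the last holds). The fingers move at their own pace and stop on an object; "force" is the grip in N (left out, the last holds). Time passes only in rows, so rows that do not move let the fingers close. It gives the time, the measured TCP pose, the force and the opening at its end, in the units of the state.
- ctrl.get_state(): the state, without advancing time (a new reading comes with each control period).
- ctrl.read_camera(name): name is "scene" or "top"; returns the picture (384x512x3 uint8, red, green, blue); there is no depth.
- ctrl.get_calibration(name): a dict with "camera_matrix" (3x3 intrinsics, pixels), "k1" (the pictures are not rectified: a ray, as slopes to the right and down, at radius r is drawn at 1 + k1 r^2 times it, then the intrinsics apply), "camera_from_world" (4x4, takes a point from world to camera coordinates). Camera axes: x right, y down, z forward; pixel columns grow to the right and rows downward; lengths in m; the calibration is good to about 2 mm. A picture is of the moment at which its call begins. get_calibration takes no time and is no camera call.
- ctrl.sign_off(): hands the job in, once; it reports no verdict.
The state is a dict: "time": time; "qpos": joint angles; "dq": joint speeds; "joint_efforts": joint torques, N m; "eef_pos": TCP position; "tcp_rot": TCP orientation; "contact_force": force on the tool from outside, world axes, zero at the start; "wrist_torque": the same for the moment, N m; "opening": opening from 0.0 (shut) to 1.0 (fully open).
Only numpy, scipy, OpenCV 4.12 (cv2) and the standard library are available. Lean on these libraries where they do the work, as an engineer would, in place of code of your own. Each camera call takes 0.05 s, during which the arm holds its last target.

TASK

Stand the loose steel towel post in the round socket of the clamp bracket, pushed fully home, and let go of it. Then reach down into the narrow gap between the bracket and the white side panel, grip the hexagonal bolt head that is slowly going round there and hold it from turning, so that the driver runs the nut up tight on the other side (about five seconds). Finish while still gripping the head, with the bolt standing still, and leave the bottles, jars and other things where they are.

Things in the scene. Friction and masses are not known exactly. Their poses are not given: they have to be found in the camera images.
- stand: Fixed wooden board 295 x 160 x 16 mm with an upright steel clamp bracket; its place and yaw vary. Origin at table height under the bracket, below the bolt axis, which runs along the stand's own y at x = 0, z = 62 mm. The bracket plate fills own x -50 to 105, y -6 to 6, z 16 to 94 mm. The socket block on its +x end fills x 103 to 147, y -22 to 22, z 16 to 71 mm.
- gap_top (a point): Point straight above the bolt head at the mouth of the gap, stand's own (0, 33, 94) mm; axes as the stand. The gap lies between the bracket and a white side panel parallel to it (own x -100 to 75, y 60 to 75, z 16 to 96 mm): 54 mm wide (own y 6 to 60), open at the top and both ends, board below at z = 16 mm.
- driver (a point): Middle of the grey cordless driver that turns the nut, on the bracket's other side, fixed in a black cradle: stand's own (0, -118, 62) mm; axes as the stand. It fills own x -30 to 30, y -20 to -178 mm, up to z = 87 mm.
- socket_mouth (a point): Centre of the socket's mouth in the top face of the block, stand's own (125, 0, 71) mm; axes as the stand. Vertical hole, 24 mm wide with a 2 mm chamfer, 45 mm deep (floor 26 mm above the table).
- post: Loose plain steel rod, 22 mm diameter, 150 mm long, about 160 g, upright on the table at the start. Origin at the centre of its chamfered foot, z along it to the top. Thinnest of three upright round things there (spray can 48 mm, jar 60 mm) that swap places.
- bolt_head: Steel hexagonal head, 24 mm across flats (27.7 over corners), 20 mm long along own y = the stand's y. Origin at its centre, stand's own (0, 33, 62) mm, 32 mm below the bracket's top. It only turns about its y, about 0.7 rad/s with the nut while nothing holds it; pads closing along the stand's x pull two flats to themselves and stop it. Torque to hold: 0.25 N m (grip of 40 N or more).
- nut (a joint): Angle of the nut and driver socket, rad. The driver turns it all the time with a weak steady torque of 0.25 N m: about 0.7 rad/s free, 0.5 rad/s while the bolt is held and the nut runs up, 0 once it is tight and the bolt is held.
- bolt (a joint): How far the nut has run up on the bolt, rad; starts between 0 and 0.3 and stays there while bolt and nut go round together; grows only while the head is held; 2.2 is the stop: tight.
- spray_can: Bystander: aluminium can, 48 mm wide, 135 mm tall, loose. Origin under its centre.
- cream_jar: Bystander: white jar, 60 mm wide, 55 mm tall, loose. Origin under its centre.
- soap_pump: Bystander: white pump bottle, 68 mm wide, 177 mm tall, loose. Origin under its centre.
- mouthwash: Bystander: green bottle, 66 mm wide, 170 mm tall, loose. Origin under its centre.
- tumbler: Bystander: white mug, 72 mm wide, 95 mm tall, loose. Origin under its centre.
- spanner: Bystander: spanner 130 mm long lying on the table. Origin under its middle.
There are look-alikes about, which are no part of the job. Of the things that look like the post, the smallest one is meant.

How it is judged:
By the outcome, as a careful person would: the job done as asked, in the order asked, and still so for the second after the job is handed in, while the arm keeps its last pose, push and grip.
It also fails if it takes over 61 s, if anything falls off the work surface, if the arm or the gripper's body presses on something with over 40 N, if the wrist force passes 120 N, or if a joint passes its speed limit or range.

## Working session

There is one attempt and no reset: what is moved stays moved. The work goes in short steps, Python scripts to look and compute and a tool call to move; the robot and the scene stay as the last step left them, time stands still between calls to the robot, and variables do not carry over. Pictures are saved under pics/ and viewed, and the job is handed in when it is done.

Besides the shell and the picture viewer there is one more tool, called after "Emit:" in YAML: its name, and indented under it one key for each argument. move_arm: Moves the arm, as the interface text tells. Its arguments: {"type":"object","properties":{"commands":{"type":"array"},"jaw":{"type":"number"},"force":{"type":"number"}},"required":["commands"]}

```bash
ls; mkdir -p pics; cat > h.py <<'E'
import numpy as np, cv2
from plant import ctrl
def cal(n):
    c=ctrl.get_calibration(n); return np.array(c["camera_matrix"]),c["k1"],np.array(c["camera_from_world"])
def proj(n,P):
    K,k1,T=cal(n); P=np.atleast_2d(P).astype(float)
    p=P@T[:3,:3].T+T[:3,3]; s=p[:,:2]/p[:,2:]; r2=(s**2).sum(1,keepdims=True)
    s=s*(1+k1*r2); return s@K[:2,:2].T+K[:2,2]
def ray(n,uv):
    K,k1,T=cal(n); d=np.linalg.solve(K[:2,:2],np.array(uv,float)-K[:2,2]); s=d.copy()
    for _ in range(30): s=d/(1+k1*(s@s))
    R=T[:3,:3]; return -R.T@T[:3,3], R.T@np.array([s[0],s[1],1])
def atz(n,uv,z):
    o,d=ray(n,uv); return o+d*(z-o[2])/d[2]
def save(n,f,crop=None,scale=1,img=None):
    im=ctrl.read_camera(n) if img is None else img
    np.save(f"pics/{n}.npy",im)
    o=im[:,:,::-1]
    if crop: x0,y0,x1,y1=crop;o=o[y0:y1,x0:x1]
    if scale!=1:o=cv2.resize(o,None,fx=scale,fy=scale,interpolation=cv2.INTER_CUBIC)
    cv2.imwrite("pics/"+f,o); return im
E
python3 - <<'E'
from h import *
save("scene","s0.png",scale=1.5); save("top","t0.png",scale=1.5)
for n in("scene","top"):print(cal(n))
s=ctrl.get_state();print(s)
E
```

```text
pics
(array([[411.52118854,   0.        , 259.65616861],
       [  0.        , 411.52118854, 187.28215371],
       [  0.        ,   0.        ,   1.        ]]), 0.04838586767874111, array([[ 0.80500967,  0.59292364,  0.02002447, -0.42581915],
       [ 0.41549235, -0.53937644, -0.73242007, -0.16672823],
       [-0.42346845,  0.59792526, -0.68055849,  1.48056838],
       [ 0.        ,  0.        ,  0.        ,  1.        ]]))
(array([[401.26402493,   0.        , 259.25256388],
       [  0.        , 401.26402493, 189.14466251],
       [  0.        ,   0.        ,   1.        ]]), -0.12565098335642058, array([[ 0.02660993, -0.99953258,  0.01505101, -0.04801495],
       [-0.98736978, -0.02863253, -0.15582394,  0.54304629],
       [ 0.15618205, -0.01071445, -0.98767017,  1.18934984],
       [ 0.        ,  0.        ,  0.        ,  1.        ]]))
{'time': 0.1, 'qpos': array([ 1.09699600e+00,  2.87150213e-01,  1.57802891e+00, -5.91700841e-06,
        1.27858841e+00, -1.50003384e-01]), 'dq': array([ 0.00077517, -0.0028273 , -0.00132214,  0.00047267, -0.00203053,
       -0.00065253]), 'joint_efforts': array([ 1.04435010e-03, -4.07300270e+01, -2.93697953e+01, -1.26070181e-04,
        3.43636639e-03,  2.19458073e-06]), 'eef_pos': array([0.21448521, 0.63943622, 0.2487376 ]), 'tcp_rot': array([-0.41321811,  0.57474032,  0.41251328,  0.57337348]), 'contact_force': array([-0.3054958 , -0.83715466, -0.0509557 ]), 'wrist_torque': array([-0.04786478, -0.00200187,  0.09462833]), 'opening': 1.0009813139829995}
```

View pics/s0.png

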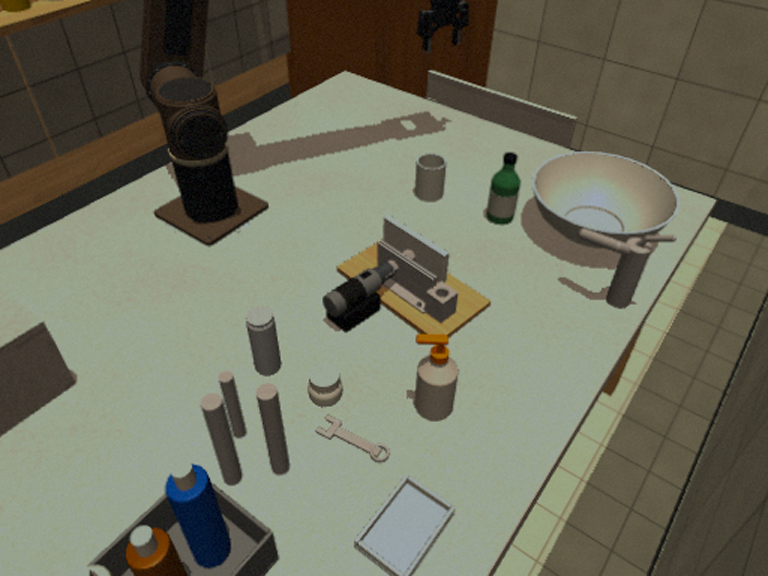

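View pics/t0.png

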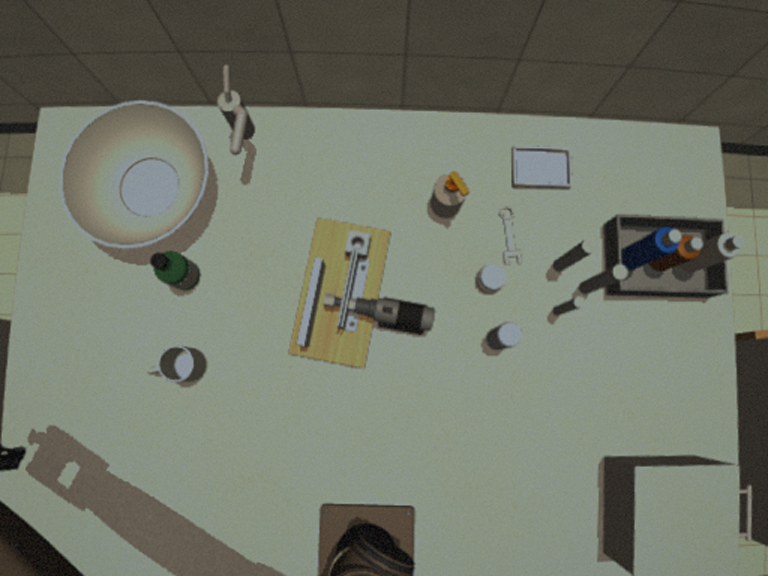

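The scene picture has three upright rods, all left of the wrench. Their tops are at (228,376), (213,402) and (268,392) in the 1.5x view. The one at (228,376) looks smallest. The can is at (262,340), the jar at (325,385), and the stand at about (410,270). I'll check in crops.

```bash
python3 - <<'E'
from h import *
s=np.load("pics/scene.npy");t=np.load("pics/top.npy")
save("scene","s1.png",(120,190,240,340),5,s); save("top","t1.png",(320,130,440,240),6,t); save("top","t2.png",(185,140,295,250),5,t);save("scene","s2.png",(215,140,335,235),6,s)
E
```

```text
(no output)
```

View pics/s1.png

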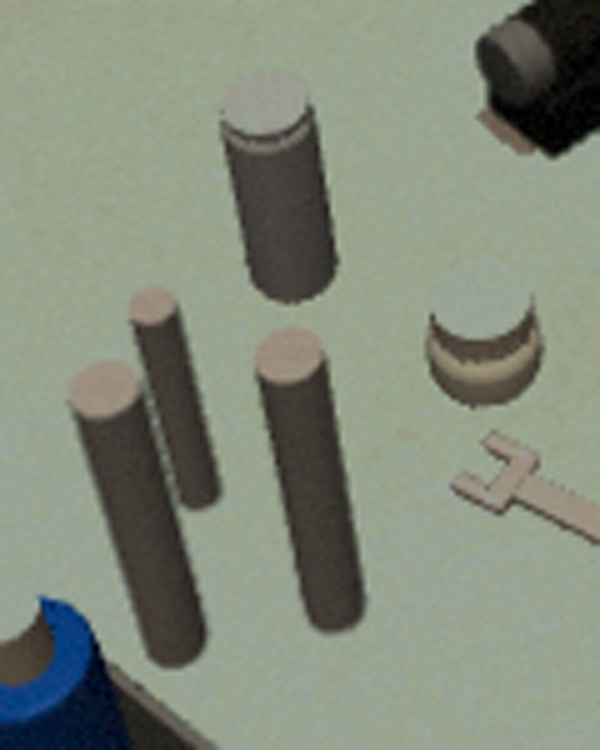

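View pics/t1.png

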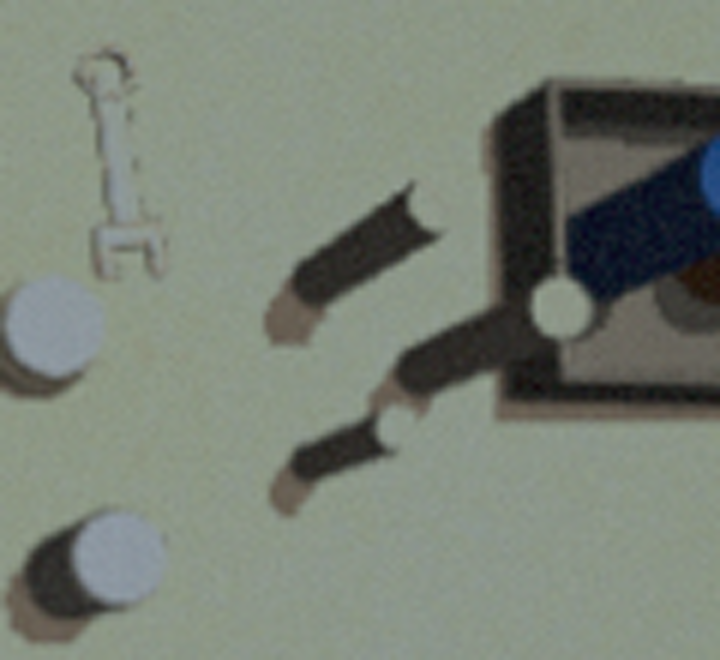

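View pics/t2.png

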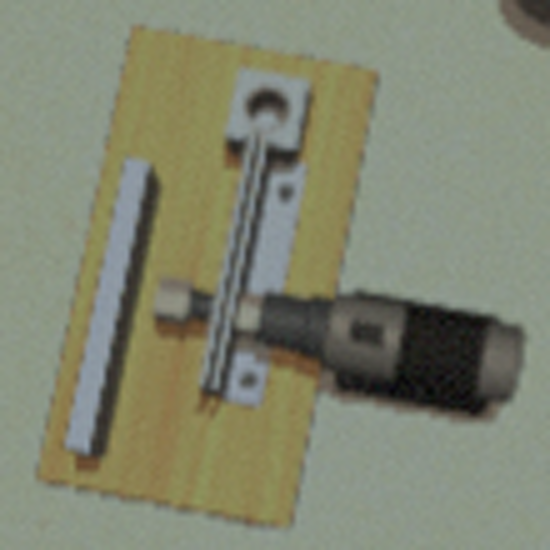

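View pics/s2.png

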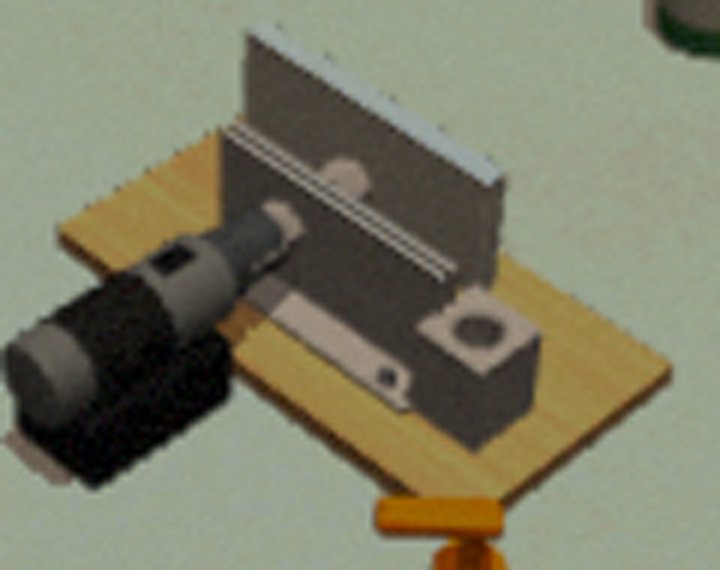

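```bash
cat > fit.py <<'E'
from h import *
from scipy.optimize import least_squares
t2=lambda p:(np.array(p,float)+.5)/5-.5+[185,140]
s2=lambda p:(np.array(p,float)+.5)/6-.5+[215,140]
C=[("top",t2(a),b) for a,b in [((126,158),(75,75,96)),((150,161),(75,60,96)),((66,450),(-100,75,96)),((92,457),(-100,60,96)),
((238,68),(147,22,71)),((311,78),(147,-22,71)),((299,150),(103,-22,71)),((228,140),(103,22,71)),((268,107),(125,0,71)),((212,391),(-50,0,94))]]
C+=[("scene",s2(a),b) for a,b in [((541,334),(147,22,71)),((418,325),(103,-22,71)),((476,375),(147,-22,71)),((479,330),(125,0,71)),((226,130),(-50,0,94)),((450,272),(105,0,94)),((498,187),(75,60,96)),((248,35),(-100,60,96))]]
def res(p,full=False):
    c,s=np.cos(p[2]),np.sin(p[2]); r=[]
    for n,uv,P in C:
        P=np.array(P)/1000; W=[p[0]+c*P[0]-s*P[1],p[1]+s*P[0]+c*P[1],P[2]]
        r.append(proj(n,W)[0]-uv)
    return np.array(r) if full else np.ravel(r)
if __name__=="__main__":
    f=least_squares(res,[.6,0,-.2],loss="soft_l1"); print(f.x); print(res(f.x,True).round(1))
    p=f.x; c,s=np.cos(p[2]),np.sin(p[2])
    for nm,P in dict(gap=(0,.033),sock=(.125,0)).items(): print(nm,p[0]+c*P[0]-s*P[1],p[1]+s*P[0]+c*P[1])
    s1=lambda q:(np.array(q,float)+.5)/5-.5+[120,190]
    t1=lambda q:(np.array(q,float)+.5)/6-.5+[320,130]
    def tri(a,b):
        o1,d1=ray("scene",a);o2,d2=ray("top",b)
        k=np.linalg.lstsq(np.c_[d1,-d2],o2-o1,rcond=None)[0]
        P,Q=o1+k[0]*d1,o2+k[1]*d2; return ((P+Q)/2).round(4),np.linalg.norm(P-Q).round(4)
    print("post top",tri(s1((154,306)),t1((397,426))),"z150:",atz("scene",s1((154,306)),.15),atz("top",t1((397,426)),.15))
    print("rodB",tri(s1((106,390)),t1((561,307))),"rodC",tri(s1((291,356)),t1((440,212))))
    print("can",tri(s1((265,102)),t1((119,558))),"jar",tri(s1((482,302)),t1((55,328))))
    for a,b in [((131,311),(178,301)),((71,398),(143,383))]:
        print("w", np.linalg.norm(atz("scene",s1(a),.15)-atz("scene",s1(b),.15)))
    # foot prediction
    b=atz("top",t1((397,426)),.15); b2=atz("scene",s1((154,306)),.15)
    m=(b+b2)/2; m[2]=0; print("foot scene crop",(proj("scene",m)[0]-[120,190])*5,"top crop",(proj("top",m)[0]-[320,130])*6)
E
python3 fit.py
```

```text
[ 0.50052606  0.05330024 -0.15141516]
[[-0.2 -0.2]
 [-0.1  0. ]
 [-0.  -0.3]
 [-0.1 -0.8]
 [-0.  -0.3]
 [-0.4  0.2]
 [-0.7 -0.3]
 [-0.8 -0.8]
 [-0.3  0.1]
 [-0.5 -0.7]
 [-0.2 -0.2]
 [-1.3  1. ]
 [ 0.5  0.4]
 [-0.7  0.3]
 [-0.7 -0.4]
 [-0.4  0.7]
 [-2.4  0.1]
 [-1.7 -0.4]]
gap 0.50550368555262 0.0859226761803695
sock 0.6240958826000619 0.034445586135761104
post top (array([ 0.5055, -0.3902,  0.1512]), np.float64(0.0026)) z150: [ 0.5056238  -0.38878158  0.15      ] [ 0.50479205 -0.39155907  0.15      ]
rodB (array([ 0.5562, -0.4529,  0.1991]), np.float64(0.0034)) rodC (array([ 0.6007, -0.3962,  0.1967]), np.float64(0.0071))
can (array([ 0.4413, -0.26  ,  0.1355]), np.float64(0.0024)) jar (array([ 0.5656, -0.2443,  0.0528]), np.float64(0.0043))
w 0.020681476901329213
w 0.03025629518787412
foot scene crop [196.68066391 494.35425892] top crop [301.24927947 458.62099276]
```

The post is the rod at (0.505, -0.390). It measures 150 mm tall and about 21 mm wide. The other two rods are about 200 mm tall and 30 mm wide, so they are look-alikes. Next I'll work out the tool frame and the yaws.

```bash
cat >> h.py <<'E'
from scipy.spatial.transform import Rotation as Ro
def pose():
    s=ctrl.get_state(); return np.array(s["eef_pos"]),Ro.from_quat(s["tcp_rot"]).as_matrix(),s
def to(target,R=None,p=None):
    q,M,s=pose(); R=M if R is None else R; p=q if p is None else p
    d=R.T@(np.array(target)-p); return d/.025
def frame(jawdeg):  # ideal down frame with tool z at jawdeg
    a=np.radians(jawdeg); x=np.array([0,0,-1.]); z=np.array([np.cos(a),np.sin(a),0]); return np.c_[x,np.cross(z,x),z]
E
python3 - <<'E'
from h import *
p,R,s=pose(); print(p,R.round(3)); print("jaw deg",np.degrees(np.arctan2(R[1,2],R[0,2])))
print(frame(np.degrees(np.arctan2(R[1,2],R[0,2]))).round(3))
for W in [(.45,.2,.27),(.505,-.39,.27)]: print(to(W))
E
```

```text
[0.21448521 0.63943622 0.2487376 ] [[-0.001 -0.948  0.318]
 [-0.002  0.318  0.948]
 [-1.     0.    -0.002]]
jaw deg 71.44791926561338
[[ 0.    -0.948  0.318]
 [ 0.     0.318  0.948]
 [-1.     0.     0.   ]]
[ -0.82573196 -14.52334198 -13.66851507]
[ -0.78217008 -24.11776321 -35.34212076]
```

Emit:
move_arm:
  commands: [-0.05,-0.97,-0.91,0,-0.05,-0.97,-0.91,0,-0.05,-0.97,-0.91,0,-0.05,-0.97,-0.91,0,-0.05,-0.97,-0.91,0,-0.05,-0.97,-0.91,0,-0.05,-0.97,-0.91,0,-0.05,-0.97,-0.91,0,-0.05,-0.97,-0.91,0,-0.05,-0.97,-0.91,0,-0.05,-0.97,-0.91,0,-0.05,-0.97,-0.91,0,-0.05,-0.97,-0.91,0,-0.05,-0.97,-0.91,0,-0.05,-0.97,-0.91,0,0,-0.44,-0.98,0,0,-0.44,-0.98,0,0,-0.44,-0.98,0,0,-0.44,-0.98,0,0,-0.44,-0.98,0]
  jaw: 60
  force: 40

```text
time: 2.6
eef_pos: [0.4638, 0.0662, 0.2683]
tcp_rot: [-0.413, 0.574, 0.413, 0.574]
contact_force: [0.2, 0.1, 0.1]
opening: 0.705
```

```bash
python3 - <<'E'
from h import *
p,R,s=pose(); print(p,R.round(3),s["time"],s["opening"],to((.505,-.390,.27)))
E
```

```text
[0.46381335 0.06618594 0.26826203] [[-0.001 -0.948  0.318]
 [ 0.     0.318  0.948]
 [-1.     0.001 -0.   ]] 2.6 0.7048659354685227 [ -0.07188405  -7.36755782 -16.77503763]
```

Emit:
move_arm:
  commands: [0,-0.43,-0.98,0,0,-0.43,-0.98,0,0,-0.43,-0.98,0,0,-0.43,-0.98,0,0,-0.43,-0.98,0,0,-0.43,-0.98,0,0,-0.43,-0.98,0,0,-0.43,-0.98,0,0,-0.43,-0.98,0,0,-0.43,-0.98,0,0,-0.43,-0.98,0,0,-0.43,-0.98,0,0,-0.43,-0.98,0,0,-0.43,-0.98,0,0,-0.43,-0.98,0,0,-0.43,-0.98,0,0,-0.43,-0.98,0,0,0,0,0,0,0,0,0]

```text
time: 4.97
eef_pos: [0.5048, -0.3858, 0.2684]
tcp_rot: [-0.412, 0.574, 0.413, 0.574]
contact_force: [-0.5, -0.1, -0.3]
opening: 0.705
```

```bash
python3 - <<'E'
from h import *
p,R,s=pose(); print(p,R.round(3),s["time"],s["opening"],to((.505,-.390,.105)))
save("scene","s3.png",(90,130,250,330),3);save("top","t3.png",(280,110,440,260),4)
E
```

```text
[ 0.5048148  -0.38584524  0.26842945] [[-0.    -0.948  0.318]
 [ 0.001  0.318  0.948]
 [-1.     0.001  0.001]] 4.975 0.7053191968664577 [ 6.53701146 -0.06453784 -0.16026161]
```

View pics/s3.png

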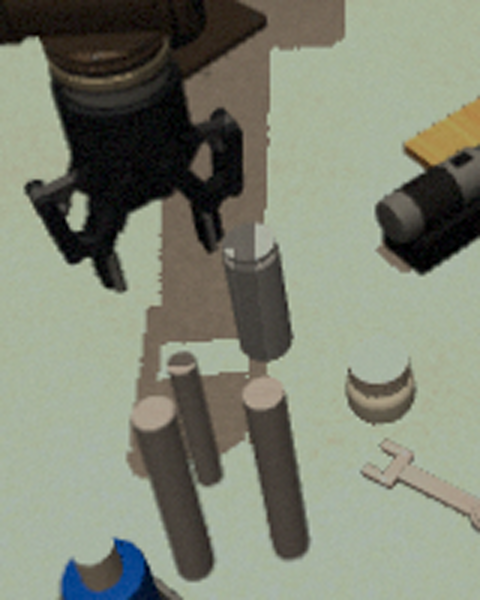

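View pics/t3.png

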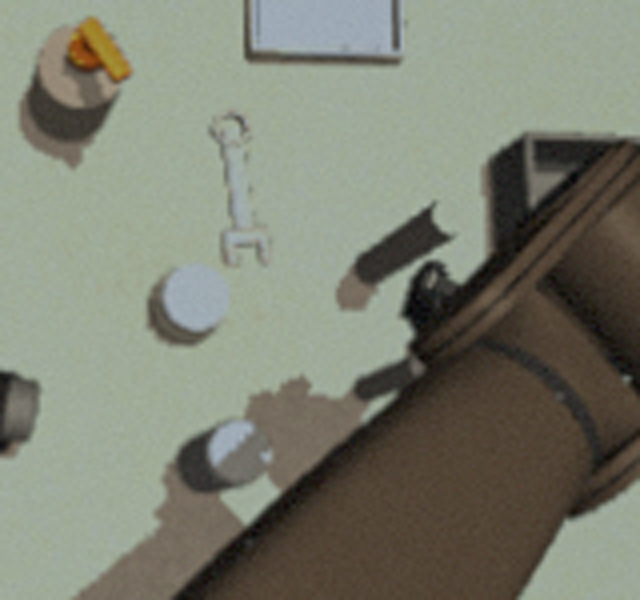

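The gripper hangs upright over the short post, whose top is at about (182,360) in the crop. The fingers clear both look-alike rods. I'll go down and grip.

Emit:
move_arm:
  commands: [0.5,-0.06,-0.16,0,0.9,0,0,0,0.9,0,0,0,0.9,0,0,0,0.9,0,0,0,0.9,0,0,0,0.9,0,0,0,0.6,0,0,0,0,0,0,0,0,0,0,0]

```text
time: 6.32
eef_pos: [0.5055, -0.3906, 0.1071]
tcp_rot: [-0.413, 0.574, 0.412, 0.574]
contact_force: [0.2, 0.0, 0.0]
opening: 0.702
```

```bash
python3 - <<'E'
from h import *
p,R,s=pose(); print(p,s["time"],s["contact_force"],to((.505,-.390,.105)))
save("scene","s4.png",(90,130,250,330),3)
E
```

```text
[ 0.50550867 -0.39059543  0.10714794] 6.325 [0.21952971 0.04080719 0.01022092] [0.08586926 0.02698003 0.01617523]
```

View pics/s4.png

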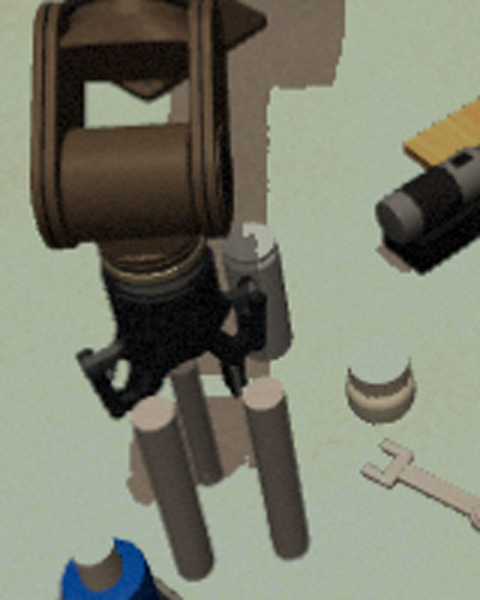

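Emit:
move_arm:
  commands: [0,0,0,0,0,0,0,0,0,0,0,0,0,0,0,0,0,0,0,0,0,0,0,0,0,0,0,0,0,0,0,0]
  jaw: 10
  force: 60

```text
time: 7.38
eef_pos: [0.5054, -0.3908, 0.1071]
tcp_rot: [-0.413, 0.574, 0.412, 0.574]
contact_force: [-0.2, 0.8, 5.6]
opening: 0.242
```

Emit:
move_arm:
  commands: [-0.5,0,0,0,-0.9,0,0,0,-0.9,0,0,0,-0.9,0,0,0,-0.9,0,0,0,-0.9,0,0,0,-0.9,0,0,0,0,0,0,0,0,0,0,0]

```text
time: 8.5
eef_pos: [0.5045, -0.3895, 0.252]
tcp_rot: [-0.412, 0.574, 0.414, 0.574]
contact_force: [-0.1, 0.3, -2.5]
opening: 0.241
```

```bash
python3 - <<'E'
from h import *
p,R,s=pose(); print(p,R.round(3),s["time"],s["contact_force"],s["opening"])
save("scene","s5.png",(90,100,270,330),3);
E
```

```text
[ 0.50452214 -0.38949689  0.2520145 ] [[-0.002 -0.948  0.318]
 [ 0.002  0.318  0.948]
 [-1.     0.002  0.002]] 8.5 [-0.10402693  0.2624737  -2.49898698] 0.24059540265332752
```

View pics/s5.png

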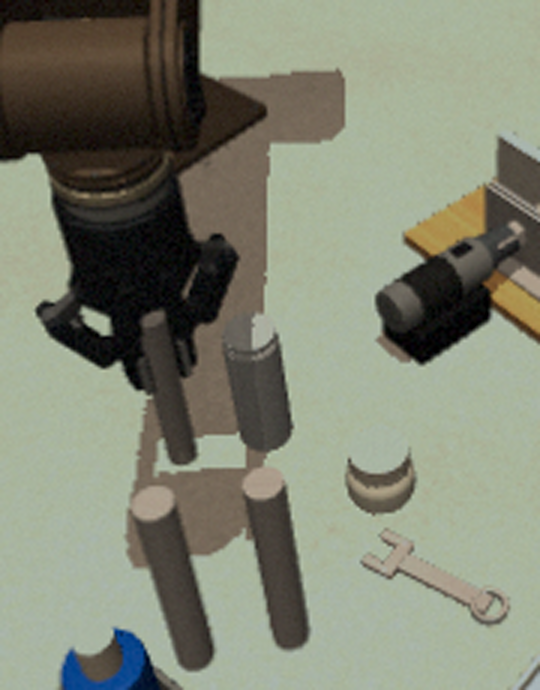

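The post is held (opening 0.241, about 21 mm) and it is off the table. I'll carry it over to the socket.

Emit:
move_arm:
  commands: [0,0.05,0.5,0,0,0.05,0.98,0,0,0.05,0.98,0,0,0.05,0.98,0,0,0.05,0.98,0,0,0.05,0.98,0,0,0.05,0.98,0,0,0.05,0.98,0,0,0.05,0.98,0,0,0.05,0.98,0,0,0.05,0.98,0,0,0.05,0.98,0,0,0.05,0.98,0,0,0.05,0.98,0,0,0.05,0.98,0,0,0.05,0.98,0,0,0.05,0.98,0,0,0.05,0.9,0,0,0,0.5,0,0,0,0,0]

```text
time: 11.05
eef_pos: [0.6236, 0.0345, 0.2537]
tcp_rot: [-0.413, 0.574, 0.413, 0.574]
contact_force: [0.5, -0.8, -2.5]
opening: 0.24
```

Emit:
move_arm:
  commands: [0,0,0,0.5,0,0,0,1,0,0,0,1,0,0,0,1,0,0,0,1,0,0,0,1,0,0,0,1,0,0,0,1,0,0,0,1,0,0,0,1,0,0,0,1,0,0,0,1,0,0,0,1,0,0,0,1,0,0,0,1,0,0,0,1,0,0,0,0.5,0,0,0,0,0,0,0,0]

```text
time: 13.42
eef_pos: [0.6235, 0.0331, 0.2537]
tcp_rot: [0.053, 0.705, -0.053, 0.705]
contact_force: [0.4, -0.4, -2.1]
opening: 0.245
```

```bash
python3 - <<'E'
from h import *
p,R,s=pose(); print(p,R.round(4),s["time"],s["contact_force"],s["opening"],np.degrees(np.arctan2(R[1,2],R[0,2])))
print(to((.6241,.0344,.252)))
a=save("scene","s6.png",(200,60,360,240),4);b=save("top","t6.png",(185,110,315,240),5)
E
```

```text
[0.623509   0.03308341 0.25373215] [[-2.000e-04  1.487e-01  9.889e-01]
 [-2.000e-04  9.889e-01 -1.487e-01]
 [-1.000e+00 -2.000e-04 -1.000e-04]] 13.425 [ 0.36109318 -0.42531117 -2.05992594] 0.24459290711165305 -8.553088264265389
[0.06927279 0.05560792 0.01555321]
```

View pics/s6.png

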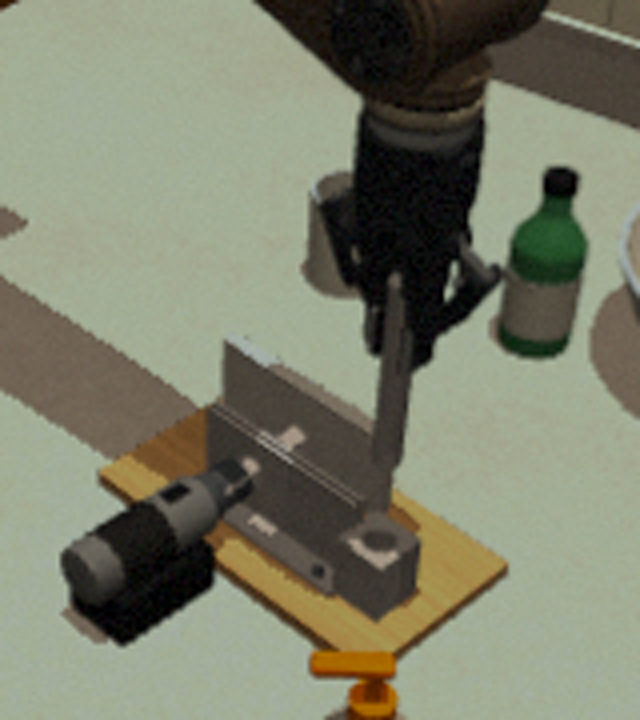

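View pics/t6.png

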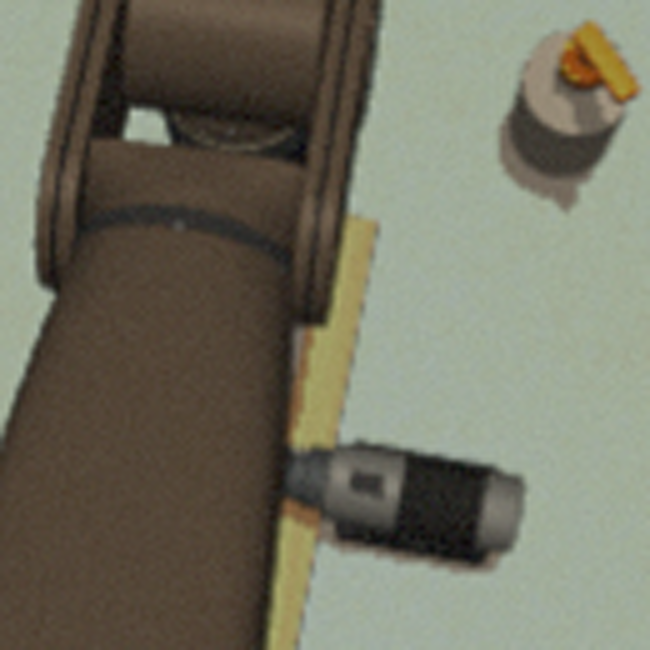

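```bash
cat > pp.py <<'E'
from h import *
p,R,s=pose()
f=lambda P:((proj("scene",P)[0]-[200,60]+.5)*4-.5).round(1)
# expected if held at 107 above foot
for x in(.1465-.107+p[2]-.2537+0,):pass
h=p[2]-.107
for dz in (0,.05,.1,.15): 
    c=np.array([p[0],p[1],h+dz]); r=cv2.norm(np.zeros(1))
    print(dz,f(c))
print("sock",f((.6241,.0344,.071)))
T=cal("scene")[2][:3,:3]; print("mm/px crop: depth",(cal("scene")[2]@[*p,1])[2]/411/4)
E
python3 pp.py; python3 - <<'E'
import cv2;im=cv2.imread("pics/s6.png");cv2.imwrite("pics/s6b.png",cv2.resize(im[250:620,300:480],None,fx=1.6*2/2*1,fy=1.6,interpolation=cv2.INTER_CUBIC))
E
```

```text
0 [383.3 462.6]
0.05 [389.2 406.4]
0.1 [395.6 346.6]
0.15 [402.3 282.8]
sock [376.5 541.1]
mm/px crop: depth 0.0006470352820214768
```

View pics/s6b.png

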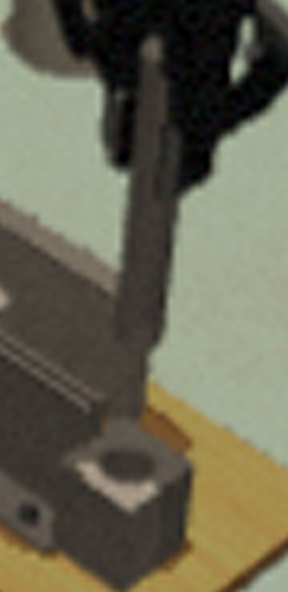

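```bash
python3 - <<'E'
import fit; from fit import *
A=list(C)
for n in("top","scene"):
    fit.C=[c for c in A if c[0]==n]
    f=least_squares(res,[.5,0.05,-.15],loss="soft_l1");p=f.x;c,s=np.cos(p[2]),np.sin(p[2])
    print(n,p,"sock",p[0]+c*.125,p[1]+s*.125, "bolt",p[0]-s*.033,p[1]+c*.033)
for n,uv in(("top",t2((268,107))),("scene",s2((479,330)))):print(atz(n,uv,.071))
im=np.load("pics/scene.npy");save("scene","s6c.png",(270,120,320,220),8,im)
E
```

```text
top [ 0.49954649  0.05233393 -0.151923  ] sock 0.6231067274310845 0.03341652453080188 bolt 0.5045406881144774 0.08495383451854527
scene [ 0.5017356   0.05685075 -0.16685992] sock 0.6249994912547159 0.03608991660757295 bolt 0.5072164581705871 0.08939242234138481
[0.62430572 0.03356145 0.071     ]
[0.62491032 0.03674136 0.071     ]
```

View pics/s6c.png

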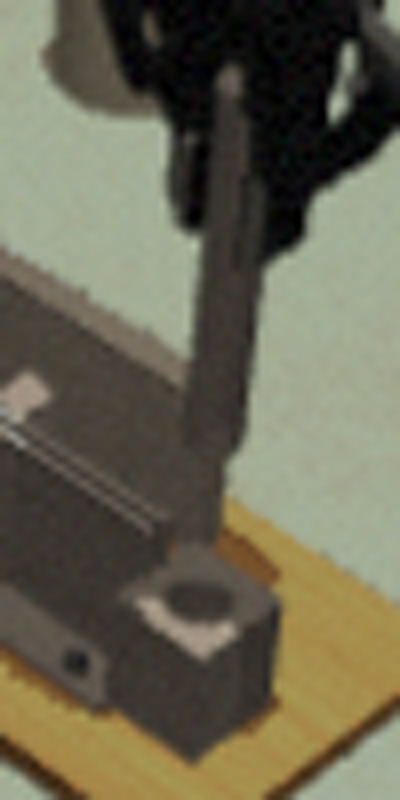

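Emit:
move_arm:
  commands: [0.3,0.06,0.02,0,0.6,0,0,0,0.6,0,0,0,0.6,0,0,0,0.5,0,0,0,0.1,0,0,0,0,0,0,0,0,0,0,0]

```text
time: 14.52
eef_pos: [0.6248, 0.035, 0.1872]
tcp_rot: [0.053, 0.705, -0.053, 0.706]
contact_force: [0.4, 0.8, -1.8]
opening: 0.248
```

```bash
python3 - <<'E'
from h import *
p,R,s=pose(); print(p,s["time"],s["contact_force"],s["opening"])
im=save("scene","s7.png",(255,110,325,210),8)
for P in((*p[:2],p[2]-.107),(.6243,.0345,.071)): print((proj("scene",P)[0]-[255,110]+.5)*8-.5)
E
```

```text
[0.62479584 0.03497651 0.18721049] 14.525 [ 0.37744288  0.7820097  -1.77615643] 0.247867707984896
[317.8840377  664.25379415]
[314.03964125 682.86648709]
```

View pics/s7.png

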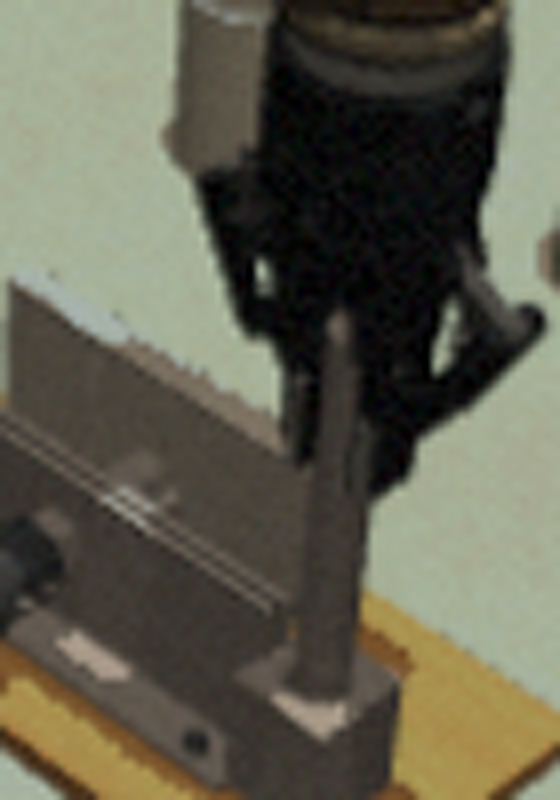

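In this view the post is lined up with the hole: the axis is at about x=325 and the hole centre at about x=323 in the crop. I'll go down gently and watch the force.

Emit:
move_arm:
  commands: [0.2,0,0,0,0.2,0,0,0,0.15,0,0,0,0,0,0,0]

```text
time: 15.08
eef_pos: [0.6239, 0.0349, 0.1718]
tcp_rot: [0.053, 0.706, -0.053, 0.705]
contact_force: [0.5, 0.1, -1.6]
opening: 0.239
```

Emit:
move_arm:
  commands: [0.3,0,0,0,0.35,0,0,0,0.35,0,0,0,0.3,0,0,0,0.1,0,0,0,0,0,0,0]

```text
time: 15.82
eef_pos: [0.6241, 0.035, 0.1372]
tcp_rot: [0.053, 0.705, -0.053, 0.705]
contact_force: [-0.1, 0.8, -2.5]
opening: 0.249
```

Emit:
move_arm:
  commands: [0.1,0,0,0,0.1,0,0,0,0.08,0,0,0,0,0,0,0]

```text
time: 16.32
eef_pos: [0.6247, 0.0349, 0.1331]
tcp_rot: [0.052, 0.705, -0.053, 0.705]
contact_force: [-4.9, 0.3, 7.8]
opening: 0.241
```

Emit:
move_arm:
  commands: [0.08,0,0,0,0,0,0,0]

```text
time: 16.58
eef_pos: [0.625, 0.0348, 0.1331]
tcp_rot: [0.052, 0.705, -0.053, 0.705]
contact_force: [-6.8, -1.3, 13.8]
opening: 0.242
```

```bash
python3 - <<'E'
from h import *
im=save("scene","s8.png",(255,110,325,210),8)
for P in((.6243,.0347,.176),(.6243,.0345,.071)): print((proj("scene",P)[0]-[255,110]+.5)*8-.5)
E
```

```text
[338.08696765 459.71720882]
[314.03964125 682.86648709]
```

View pics/s8.png

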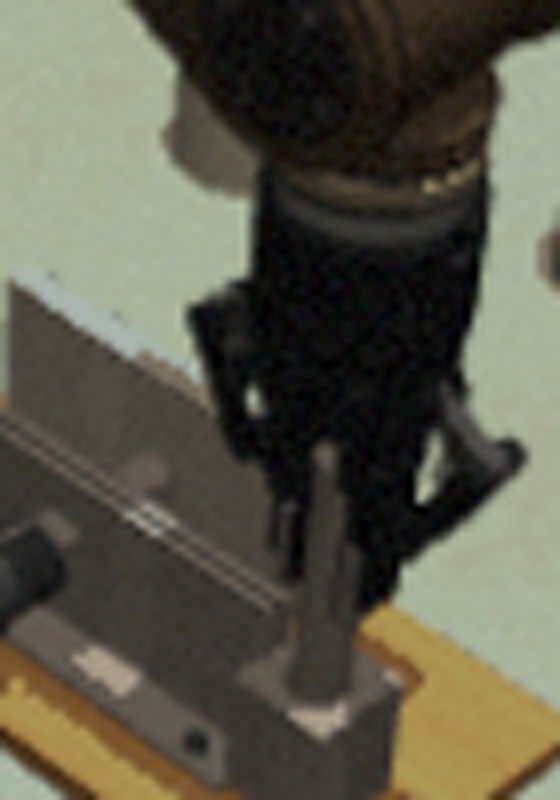

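Emit:
move_arm:
  commands: [-0.05,0,0,0,0,0,0,0,0,0,0,0,0,0,0,0,0,0,0,0,0,0,0,0]
  jaw: 60

```text
time: 17.38
eef_pos: [0.6243, 0.035, 0.1297]
tcp_rot: [0.053, 0.705, -0.053, 0.705]
contact_force: [-0.8, -0.3, -0.8]
opening: 0.703
```

Emit:
move_arm:
  commands: [-0.4,0,0,0,-0.6,0,0,0,-0.8,0,0,0,-0.9,0,0,0,-0.9,0,0,0,-0.6,0,0,0,0,0,0,0]

```text
time: 18.25
eef_pos: [0.6252, 0.0349, 0.2373]
tcp_rot: [0.053, 0.704, -0.053, 0.707]
contact_force: [0.0, 0.3, -0.6]
opening: 0.699
```

```bash
python3 - <<'E'
from h import *
p,R,s=pose(); print(p,s["time"],np.degrees(np.arctan2(R[1,2],R[0,2])))
im=save("scene","s9.png",(215,100,335,240),5)
for P in((.6243,.0347,.176),(.6243,.0345,.071)): print((proj("scene",P)[0]-[215,100]+.5)*5-.5)
E
```

```text
[0.62522107 0.0349031  0.23734469] 18.25 -8.553269322688847
[411.11685478 337.13575552]
[396.08727578 476.60405443]
```

View pics/s9.png

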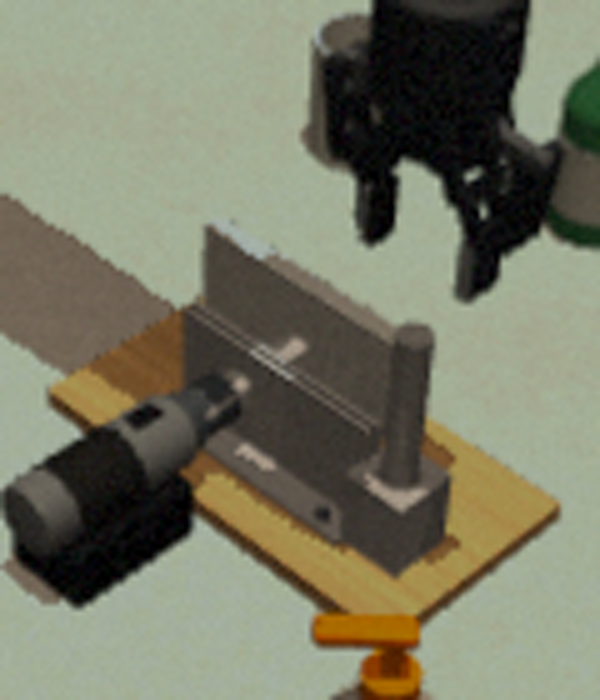

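The post stands seated: its top is at crop (413,335) and I predicted (411,337). The gripper is clear of it. I'll go to the gap next.

Emit:
move_arm:
  commands: [0,0.13,-0.5,0,0,0.2,-0.8,0,0,0.2,-0.8,0,0,0.2,-0.8,0,0,0.2,-0.8,0,0,0.2,-0.8,0,0,0.2,-0.53,0,0.6,0,0,0,0.9,0,0,0,0.9,0,0,0,0.9,0,0,0,0.7,0,0,0,0.3,0,0,0,0,0,0,0,0,0,0,0]

```text
time: 20.18
eef_pos: [0.5056, 0.0865, 0.1282]
tcp_rot: [0.053, 0.705, -0.053, 0.706]
contact_force: [-0.1, -0.3, 1.0]
opening: 0.705
```

```bash
python3 - <<'E'
from h import *
p,R,s=pose(); print(p,s["time"],to((.5057,.0865,.062)))
im=save("scene","s10.png",(205,80,335,240),4);save("top","t10.png",(185,140,295,250),5)
E
```

```text
[0.50560704 0.08654851 0.12815823] 20.175 [ 2.64633186e+00 -1.90463819e-03 -6.86020264e-04]
```

View pics/s10.png

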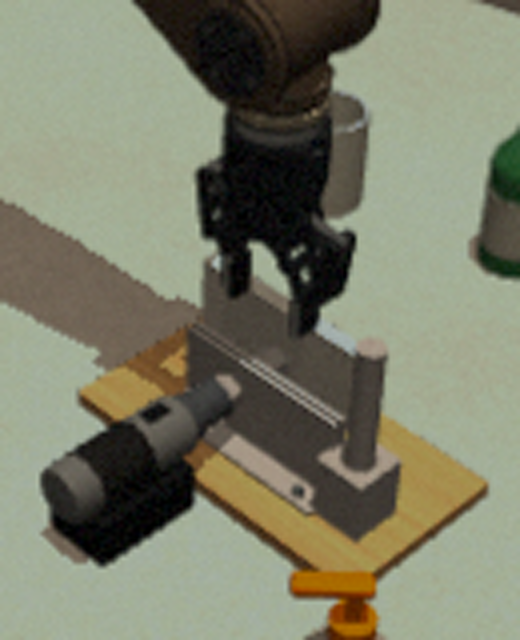

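View pics/t10.png

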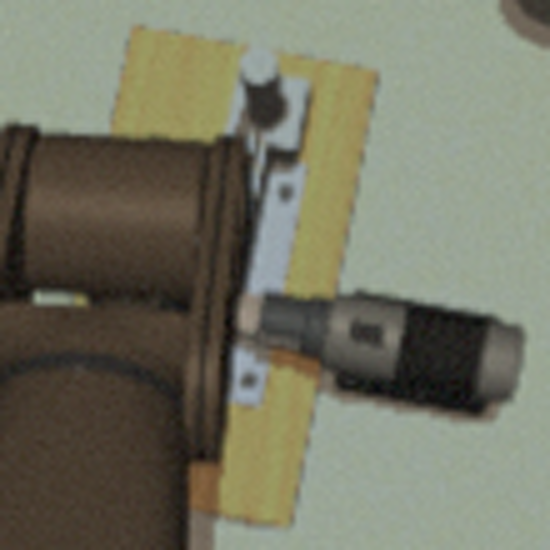

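The fingers hang above the gap, between bracket and panel, and the head is between them at about (270,360). I'll go down.

Emit:
move_arm:
  commands: [0.3,0,0,0,0.4,0,0,0,0.5,0,0,0,0.5,0,0,0,0.5,0,0,0,0.35,0,0,0,0.1,0,0,0,0,0,0,0,0,0,0,0]

```text
time: 21.4
eef_pos: [0.5053, 0.0866, 0.0615]
tcp_rot: [0.053, 0.705, -0.053, 0.706]
contact_force: [0.4, 0.1, 0.6]
opening: 0.702
```

```bash
python3 - <<'E'
from h import *
p,R,s=pose(); print(p,s["time"],s["contact_force"],to((.5057,.0865,.062)))
im=save("scene","s11.png",(205,80,335,240),4)
E
```

```text
[0.50528641 0.08658636 0.06153135] 21.4 [0.35499706 0.06957835 0.55553708] [-0.01872855 -0.00095417  0.0168928 ]
```

View pics/s11.png

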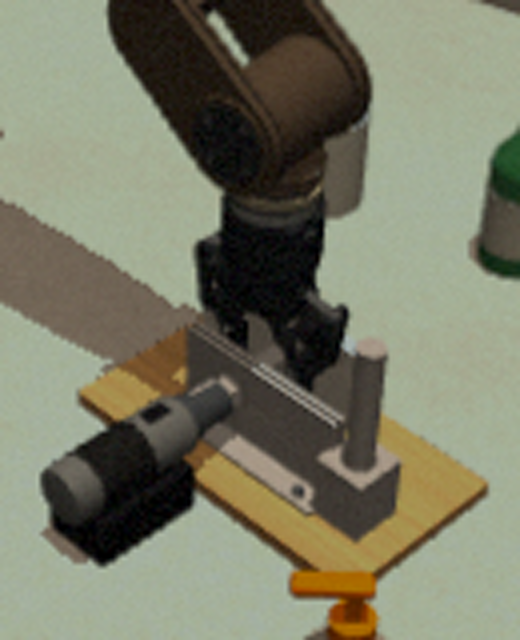

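Nothing touched on the way into the gap. I'll close on the head.

Emit:
move_arm:
  commands: [0,0,0,0,0,0,0,0,0,0,0,0,0,0,0,0,0,0,0,0,0,0,0,0,0,0,0,0,0,0,0,0,0,0,0,0,0,0,0,0,0,0,0,0,0,0,0,0]
  jaw: 5
  force: 80

```text
time: 22.95
eef_pos: [0.5054, 0.0865, 0.0615]
tcp_rot: [0.053, 0.705, -0.053, 0.706]
contact_force: [1.4, 0.5, 4.3]
opening: 0.267
```

```bash
python3 - <<'E'
from h import *
p,R,s=pose(); print(p,s["time"],s["contact_force"],s["wrist_torque"],s["opening"])
im=save("scene","s12.png",(240,150,280,190),14)
E
```

```text
[0.5053996  0.08654343 0.06145649] 22.95 [1.38020678 0.5395695  4.32338883] [-0.06124051 -0.27085971 -0.20304992] 0.26687256773158785
```

View pics/s12.png

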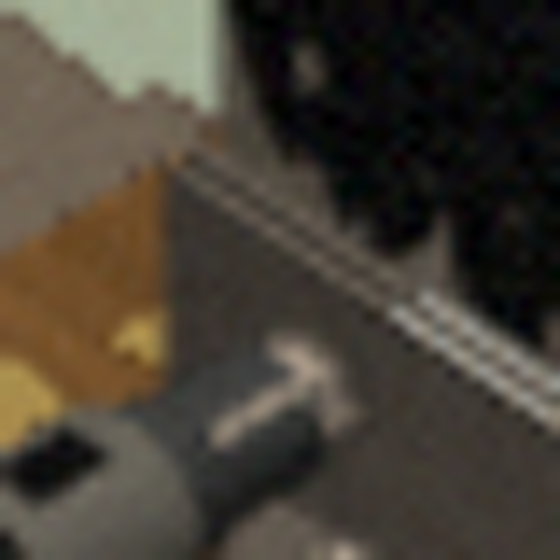

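The opening is about 24 mm, so the jaws are on the flats, and the wrist torque of about 0.27 N m matches the driver. I'll hold.

Emit:
move_arm:
  commands: [0,0,0,0,0,0,0,0,0,0,0,0,0,0,0,0,0,0,0,0,0,0,0,0,0,0,0,0,0,0,0,0,0,0,0,0,0,0,0,0,0,0,0,0,0,0,0,0,0,0,0,0,0,0,0,0,0,0,0,0,0,0,0,0,0,0,0,0,0,0,0,0,0,0,0,0,0,0,0,0]

```text
time: 25.5
eef_pos: [0.5054, 0.0866, 0.0614]
tcp_rot: [0.053, 0.705, -0.053, 0.706]
contact_force: [1.7, 0.2, 5.1]
opening: 0.266
```

```bash
python3 - <<'E'
from h import *
s=ctrl.get_state();print(s["time"],s["opening"],s["wrist_torque"]);save("scene","a1.png",(240,150,280,190),7)
E
```

```text
25.5 0.26561469363532736 [-0.09717618 -0.24475008 -0.18967456]
```

Emit:
move_arm:
  commands: [0,0,0,0,0,0,0,0,0,0,0,0,0,0,0,0,0,0,0,0,0,0,0,0,0,0,0,0,0,0,0,0,0,0,0,0,0,0,0,0,0,0,0,0,0,0,0,0,0,0,0,0,0,0,0,0,0,0,0,0,0,0,0,0,0,0,0,0,0,0,0,0,0,0,0,0,0,0,0,0]

```text
time: 28.05
eef_pos: [0.5054, 0.0865, 0.0614]
tcp_rot: [0.053, 0.705, -0.053, 0.706]
contact_force: [3.1, 0.2, 5.2]
opening: 0.263
```

```bash
python3 - <<'E'
from h import *
s=ctrl.get_state();print(s["time"],s["opening"],s["wrist_torque"]);save("scene","a2.png",(240,150,280,190),7);save("top","b2.png",(220,180,270,220),7)
E
```

```text
28.05 0.26342831266680666 [-0.00510529 -0.15618431 -0.19762118]
```

Emit:
move_arm:
  commands: [0,0,0,0,0,0,0,0,0,0,0,0,0,0,0,0,0,0,0,0,0,0,0,0,0,0,0,0,0,0,0,0,0,0,0,0,0,0,0,0,0,0,0,0,0,0,0,0,0,0,0,0,0,0,0,0,0,0,0,0,0,0,0,0]

```text
time: 30.15
eef_pos: [0.5054, 0.0865, 0.0614]
tcp_rot: [0.053, 0.705, -0.053, 0.706]
contact_force: [2.8, -1.1, 6.2]
opening: 0.265
```

```bash
python3 - <<'E'
from h import *
s=ctrl.get_state();print(s["time"],s["opening"],s["eef_pos"],s["contact_force"],s["wrist_torque"]);save("scene","a3.png",(240,150,280,190),7);save("top","b3.png",(220,180,270,220),7)
i=[cv2.imread(f"pics/a{k}.png") for k in(1,2,3)]
cv2.imwrite("pics/a.png",np.hstack(i))
cv2.imwrite("pics/b.png",np.hstack([cv2.imread(f"pics/b{k}.png") for k in(2,3)]))
g=[cv2.GaussianBlur(x,(0,0),5).astype(int) for x in i]
reg=np.s_[150:260,90:180]
print(abs(g[0]-g[1])[reg].max(),abs(g[1]-g[2])[reg].max())
E
```

```text
30.15 0.2648961585871788 [0.50537651 0.08654537 0.06144307] [ 2.79722059 -1.06271475  6.17437068] [ 0.01260396 -0.15818257 -0.21902952]
42 4
```

View pics/a.png

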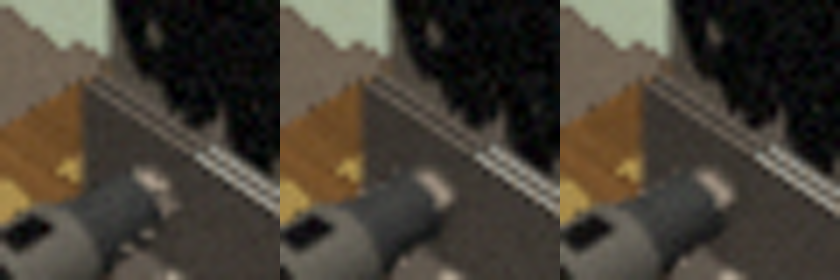

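View pics/b.png

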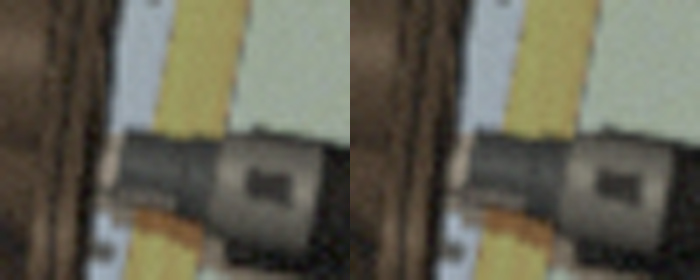

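The nut turned between 25.5 s and 28 s and has stood still since: the pixel change was 42, then 4, which is noise. I'll take one last look round and then hand in.

```bash
python3 - <<'E'
from h import *
save("scene","end.png",scale=1.5)
E
```

```text
(no output)
```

View pics/end.png

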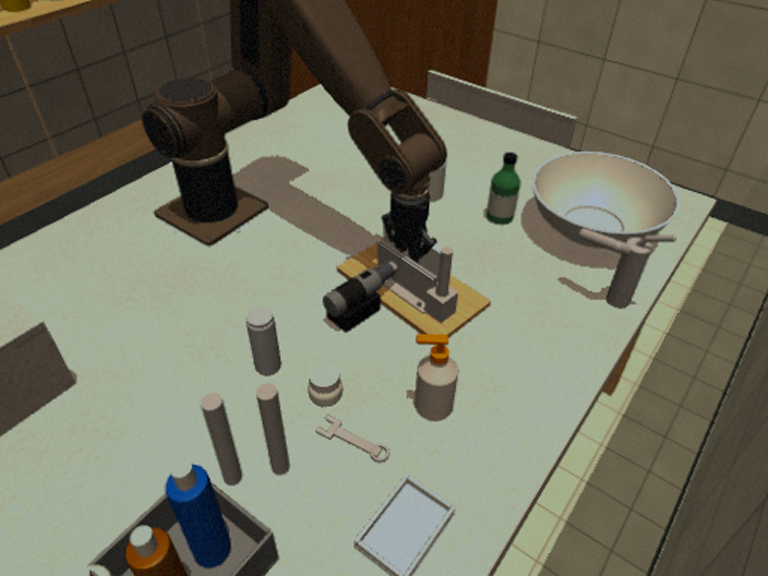

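The post is upright at (445,275), the gripper is on the head at (405,235), and everything else is where it started.

```bash
python3 -c "
from plant import ctrl
print(ctrl.sign_off())"
```

```text
the job is handed in; nothing more can be done
None
```

The job is done and handed in at about 30 s: the post is home in the socket and the arm is still gripping the bolt head, with the nut run up.

- **Post:** I took the smallest of the three rods (150 mm tall, about 21 mm wide). I pushed it into the socket until it met the floor at 14 N, with its foot at about 26 mm, and let go. Its top then showed where a fully seated post should be.
- **Bolt head:** I gripped it across the flats at a set 80 N; the opening read about 24 mm after correcting for how the post read. The nut was still turning at 25.5 s. It showed no change between 28.05 s and 30.15 s, which I take as tight. The head itself was hidden by the gripper, so that it stands still is judged from the nut and the steady grip.
- **Other things:** none of the bystanders visibly moved in the last picture, though the mug is partly hidden behind the arm. Wrist forces stayed low, 14 N at the most in the readings.
- **Disagreement:** the two cameras disagreed by about 2–3 mm on positions. I averaged them, and the post went into the socket mouth without any side force.

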